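# Line clearance: bottle the odd capsule, shut the sample vials, park the roller

### The job

Clear the bench after the capsule run: flick open the yellow-capped vial, put the red-topped capsule from the plate into it and press its cap fully shut, and press the blue cap that was left open fully shut too. Roll the steel roller along the table, without lifting it, onto the green parking mark so that it lies at rest wholly within the rectangle. Keep the white cap shut and leave the ivory capsules and everything else where they are.

Things in the scene. Friction and masses are not known exactly. Their poses are not given: they have to be found in the camera images.
- vial_yellow: Yellow-capped flip-cap sample vial, clear tube standing upright and held fixed in the light grey metal rack, shut at the start. Origin: centre of its foot (8 mm above the table); z up, x from the vial's axis towards its hinge, which is on the side away from the robot. Tube 34 mm outside, 28 mm inside, 80 mm tall, inner floor 4 mm above the origin
- cap_yellow (a joint): hinge of the yellow cap: 0 = shut flat on the mouth, grows as the lip rises and goes over to the back, stop at 2.2 rad. Plain stiff hinge (about 0.03 N m), no catch: the cap stays where it is left. Hinge axis runs along the vial's y, 20 mm along the vial's x from its axis and 83 mm above its origin. Cap: disc 36 mm across, 6 mm thick, its mid-plane through the hinge axis; shut, its centre is over the mouth
- cap_yellow_lip (a point): centre of the round bead at the end of the yellow cap's finger lip, 48 mm from the hinge axis (on the robot's side when shut, 28 mm from the vial's axis). Bead 18 mm long along the vial's y, 8 mm thick; the lip between disc and bead is 16 mm wide, 6 mm thick. It can be pinched by its two ends from above and turns between the fingers
- vial_blue: Blue-capped flip-cap sample vial, clear tube standing upright and held fixed in the light grey metal rack, open at the start. Origin: centre of its foot (8 mm above the table); z up, x from the vial's axis towards its hinge, which is on the side away from the robot. Tube 34 mm outside, 28 mm inside, 80 mm tall, inner floor 4 mm above the origin
- cap_blue (a joint): hinge of the blue cap: 0 = shut flat on the mouth, grows as the lip rises and goes over to the back, stop at 2.2 rad. Plain stiff hinge (about 0.03 N m), no catch: the cap stays where it is left. Hinge axis runs along the vial's y, 20 mm along the vial's x from its axis and 83 mm above its origin. Cap: disc 36 mm across, 6 mm thick, its mid-plane through the hinge axis; shut, its centre is over the mouth
- cap_blue_lip (a point): centre of the round bead at the end of the blue cap's finger lip, 48 mm from the hinge axis (on the robot's side when shut, 28 mm from the vial's axis). Bead 18 mm long along the vial's y, 8 mm thick; the lip between disc and bead is 16 mm wide, 6 mm thick. It can be pinched by its two ends from above and turns between the fingers
- vial_white: White-capped flip-cap sample vial, clear tube standing upright and held fixed in the light grey metal rack, shut at the start. Origin: centre of its foot (8 mm above the table); z up, x from the vial's axis towards its hinge, which is on the side away from the robot. Tube 34 mm outside, 28 mm inside, 80 mm tall, inner floor 4 mm above the origin
- cap_white (a joint): hinge of the white cap: 0 = shut flat on the mouth, grows as the lip rises and goes over to the back, stop at 2.2 rad. Plain stiff hinge (about 0.03 N m), no catch: the cap stays where it is left. Hinge axis runs along the vial's y, 20 mm along the vial's x from its axis and 83 mm above its origin. Cap: disc 36 mm across, 6 mm thick, its mid-plane through the hinge axis; shut, its centre is over the mouth
- cap_white_lip (a point): centre of the round bead at the end of the white cap's finger lip, 48 mm from the hinge axis (on the robot's side when shut, 28 mm from the vial's axis). Bead 18 mm long along the vial's y, 8 mm thick; the lip between disc and bead is 16 mm wide, 6 mm thick. It can be pinched by its two ends from above and turns between the fingers
- rack: light grey metal rack fixed to the table, 74 x 220 mm, rails up to 48 mm high; its three vials stand in a row along its y, 70 mm apart, in any order. Origin: centre of its underside; x points away from the robot, as for the vials
- plate: dark steel capsule plate fixed to the table, 120 (x) x 170 (y) x 24 mm high, six round pockets 16 mm wide and 14 mm deep, at x = -26, 26 and y = -52, 0, 52 mm. Origin: centre of its underside, z up
- capsule_red_mid (a point): mid-point of the red-topped capsule, a rigid rod with rounded ends, 14 mm across, 36 mm long, 10 to 14 g, standing in a pocket with its upper 22 mm above the plate; its z axis runs along its length towards the red end
- capsule_w1_mid (a point): mid-point of an all-ivory capsule of the same size, standing in another pocket; not to be disturbed
- capsule_w2_mid (a point): mid-point of an all-ivory capsule of the same size, standing in another pocket; not to be disturbed
- capsule_w3_mid (a point): mid-point of an all-ivory capsule of the same size, standing in another pocket; not to be disturbed
- roller: loose steel roller with black rubber ends, lying on the table, 40 mm across, 90 mm long, 0.26 to 0.47 kg; it rolls freely and on its own once set going. Origin: its centre, 20 mm above the table; its x axis is its long axis (the other axes turn as it rolls)
- mark: flat green painted rectangle on the table with a white centre line, the roller's parking mark, 150 mm (its x) by 66 mm (its y). Origin: its centre, on the table. The roller starts 140 to 220 mm away on the mark's +y side, its axis within about 4 degrees of the mark's x
- amber: amber bottle, 56 mm across, 110 mm tall; a bystander, to be left alone
- jar: white jar, 70 mm across, 80 mm tall; a bystander, to be left alone
- bowl: steel bowl, 110 mm across, 45 mm tall; a bystander, to be left alone
- dish: white dish, 80 mm across, 20 mm tall; a bystander, to be left alone
- scoop: steel spoon scoop, 170 mm long; a bystander, to be left alone
- tweezers: steel tweezers, 130 mm long, 10 mm high; a bystander, to be left alone

How it is judged:
By the outcome, as a careful person would: the job done as asked, in the order asked, and still so for the second after the job is handed in, with the robot touching nothing.
It also fails if it takes over 72 s, if anything falls off the work surface, if the arm or the gripper's body presses on something with over 40 N, if the wrist force passes 120 N, or if a joint passes its speed limit or range.

### The arm

A 6-joint arm with a two-finger parallel gripper is mounted at the origin on the work surface. World frame = base frame: x ahead of the robot, y to its left, z up, the work surface at z = 0. Lengths are in m, angles in rad, forces in N, time in s.
With the tool pointing down it reaches from about 0.35 to 0.975 m from the base axis. Payload 4.9 kg.
Tool frame: the origin (TCP) lies at the very end of the fingers, on their centre line; the grasp point (between the pads) lies ctrl.grip_point_offset behind it (ctrl.grip_point_offset is the distance from the TCP to the grasp point, in m); z points along the fingers, y is the direction in which the jaws open and shut (so a half turn about z gives the same grasp; the last joint's range is limited). The gripper opens to 85 mm and grips with 20 to 120 N. Pads are 22 mm wide; open, the fingers measure 114 mm over their backs; the gripper's body (76 mm by 85 mm) begins 54 mm behind the grasp point. The pads swing forward as they close: fully open they stand 13 mm farther back than shut.
Start: joints at [1.156, 0.053, 1.613, -0, 1.476, -0.119], TCP at [0.182, 0.598, 0.231] pointing down, gripper open.
Joint ranges: [-3.01, 3.01], [-1.01, 2.22], [0.06, 2.58], [-1.02, 4.17], [0.09, 2.62], [-3.14, 3.14]. Speed limits (rad/s): [2.57, 2.57, 3.14, 3.14, 3.14, 3.14].

### API

Orientations are given as a rotation vector (axis times angle).
In Python, from station import ctrl gives the robot as it stands. The module is installed in compiled form; this text tells all that it offers.
- The arm moves only by the shell command python3 -m creep 'ROWS' [FORCE]. ROWS is JSON, a list of rows, each a list of 5 numbers: the closure in counts, from 0 (fully open) to 255 (shut), then the shift along the tool's x, y, z in mm, then the turn about the tool's z in rad. A call has 1 to 12 rows; each row is the pose to reach, as a shift and turn from the pose commanded when the call began, along the tool's axes at that moment; what a row does not reach only later rows make up. A row lasts 1/12 s, in which the tool goes at most 41.7 mm and 7.16 degrees, less where a joint would pass 70% of its speed; a pose out of reach is approached as far as the arm can. A call with a gripper value outside its range is refused whole. The fingers move at their own pace and stop on an object; FORCE is the grip in N (left out, the last holds). Time passes only in rows, so rows that repeat a pose let the fingers close. It gives the time, the measured TCP pose, the force and the opening at its end, in the units of the state.
- ctrl.get_obs(): the state, without advancing time (a new reading comes with each control period).
- ctrl.get_image(name): name is "scene" or "side" or "wrist"; returns the picture (384x512x3 uint8, red, green, blue); there is no depth.
- ctrl.calibration(name): a dict with "fx", "fy", "cx", "cy" (pixels), "R" (3x3) and "t" (3): a world point X has camera coordinates R X + t. Camera axes: x right, y down, z forward; pixel columns grow to the right and rows downward; lengths in m; the calibration is good to about 2 mm. A picture is of the moment at which its call begins: read the wrist's pose just before it. calibration takes no time and is no camera call; for the wrist camera it gives the pose at the moment of the call.
- ctrl.finish_job(): hands the job in, once; it reports no verdict.
Trained networks look in the newest picture that a camera, given by its name, has taken for a name from the list of things; names that differ only in an ending like _2 or _b are one class to them, and where a whole thing is asked for, a point or a joint stands for the part that bears it (a point fixed in the world has none). Each returns a list of dicts, best first, with "conf" (0 to 1); they miss things now and then, are a little off and sometimes report something else, mostly with a low value. They report only what shows in the picture. A call takes as long as a camera call.
- ctrl.boxes_of(camera, label): "rect" ([left, top, width, height] in pixels, round what is visible of it).
- ctrl.outline_of(camera, label): "mask" (384x512 bool, what is visible of it) and "rect" ([left, top, width, height] in pixels, round what is visible of it).
The state is a dict: "t": time; "q": joint angles; "dq": joint speeds; "effort": joint torques, N m; "tool_pos": TCP position; "tool_rot": TCP orientation; "contact_force": force on the tool from outside, world axes, zero at the start; "wrist_torque": the same for the moment, N m; "opening": finger opening in m.
Only numpy, scipy, OpenCV 4.12 (cv2) and the standard library are available. Lean on these libraries where they do the work, as an engineer would, in place of code of your own. Each camera call takes 0.05 s, during which the arm holds its last target. There are 200 camera calls.

## Working session

There is one attempt and no reset: what is moved stays moved. The work goes in short steps, Python scripts to look and compute and a shell command to move; the robot and the scene stay as the last step left them, time stands still between calls to the robot, and variables do not carry over. Pictures are saved under pics/ and viewed, about 8 in all and at most 12, crops included, and the job is handed in when it is done.

```bash
mkdir -p pics
python3 - <<'E'
from station import ctrl
import cv2,numpy as np
o=ctrl.get_obs();print({k:np.round(v,3).tolist() for k,v in o.items()},ctrl.grip_point_offset)
ims=[]
for n in("scene","side"):
    im=ctrl.get_image(n);cv2.imwrite(f"pics/{n}0.png",im[:,:,::-1]);c=ctrl.calibration(n)
    R=np.array(c["R"]);print(n,c["fx"],c["cx"],c["cy"],np.round(-R.T@c["t"],3),np.round(R[2],3))
    for l in["vial_yellow","vial_blue","vial_white","cap_yellow_lip","cap_blue_lip","cap_yellow","capsule_red_mid","capsule_w1_mid","plate","rack","roller","mark"]:
        print(l,[(d["rect"],round(d["conf"],2)) for d in ctrl.boxes_of(n,l)[:3]])
E
```

```text
{'t': 0.0, 'q': [1.156, 0.053, 1.614, 0.0, 1.476, -0.119], 'dq': [-0.0, -0.0, -0.001, -0.001, -0.001, 0.0], 'effort': [0.0, -39.367, -37.018, -0.0, 0.007, 0.0], 'tool_pos': [0.182, 0.597, 0.23], 'tool_rot': [-0.463, -3.107, 0.003], 'contact_force': [0.758, -0.791, 0.36], 'wrist_torque': [0.008, 0.005, -0.011], 'opening': 0.086} 0.0187
scene 359.46040422965183 250.73319618327696 187.84560195750018 [1.231 0.01  0.758] [-0.706  0.031 -0.707]
vial_yellow [([261.0, 196.8, 10.7, 32.0], 0.61)]
vial_blue [([233.8, 206.4, 14.1, 28.6], 0.53), ([236.2, 207.6, 11.7, 9.0], 0.35)]
vial_white [([287.0, 192.3, 16.4, 35.0], 0.83), ([234.3, 208.4, 12.1, 9.2], 0.25)]
cap_yellow_lip [([165.0, 247.5, 35.7, 26.8], 0.7), ([261.3, 200.2, 11.4, 9.6], 0.49)]
cap_blue_lip [([236.9, 207.4, 13.0, 11.1], 0.66)]
cap_yellow [([260.1, 198.0, 13.5, 13.4], 0.45)]
capsule_red_mid [([285.5, 194.7, 15.4, 13.6], 0.69)]
capsule_w1_mid [([164.5, 248.4, 34.0, 28.3], 0.61), ([110.2, 202.1, 6.2, 7.6], 0.59), ([233.7, 207.0, 15.9, 28.5], 0.22)]
plate [([97.0, 182.3, 72.3, 37.7], 0.83), ([284.6, 195.7, 15.8, 13.6], 0.6), ([236.0
[... 448 characters left out ...]
2, 15.4], 0.24), ([249.8, 161.5, 16.4, 20.8], 0.22)]
vial_white [([248.7, 162.5, 18.1, 20.1], 0.68)]
cap_yellow_lip []
cap_blue_lip [([286.7, 180.3, 9.5, 16.6], 0.41)]
cap_yellow [([148.2, 127.6, 21.5, 36.2], 0.46)]
capsule_red_mid [([268.9, 329.2, 6.5, 9.7], 0.39)]
capsule_w1_mid [([274.4, 176.0, 21.9, 42.3], 0.59), ([288.6, 323.6, 8.8, 11.3], 0.54)]
plate [([240.1, 275.8, 75.0, 86.6], 0.61), ([287.1, 177.8, 7.7, 20.4], 0.23)]
rack [([241.3, 169.6, 54.0, 61.1], 0.63), ([188.9, 229.0, 59.3, 24.4], 0.39), ([248.8, 161.3, 17.6, 25.2], 0.36)]
roller [([251.6, 163.0, 13.0, 9.2], 0.61), ([183.4, 177.0, 33.9, 17.2], 0.59)]
mark [([190.3, 228.6, 57.6, 26.4], 0.94), ([265.6, 330.0, 9.5, 7.0], 0.32)]
```

Run:
```python
import cv2
a=cv2.imread("pics/scene0.png");b=cv2.imread("pics/side0.png")
cv2.imwrite("pics/s1.png",cv2.resize(a[130:300,80:340],None,fx=3,fy=3,interpolation=2))
cv2.imwrite("pics/s2.png",cv2.resize(b[110:385,130:400],None,fx=2.15,fy=2.15,interpolation=2))
```

```text
(no output)
```

View pics/s1.png

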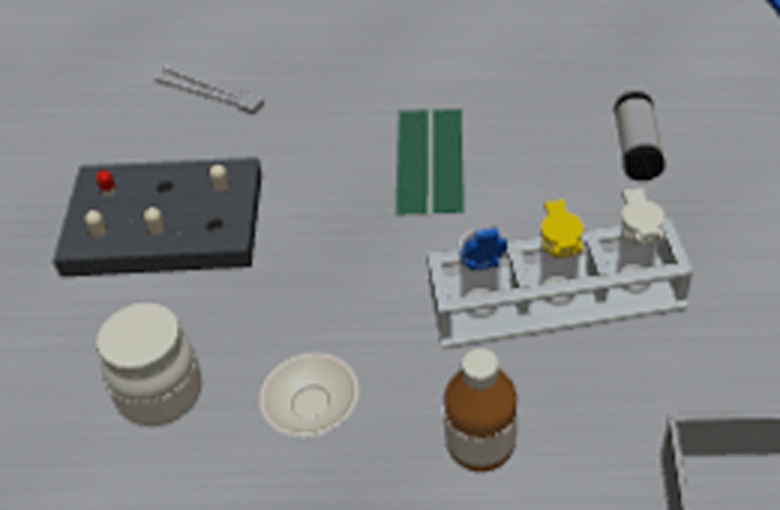

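View pics/s2.png

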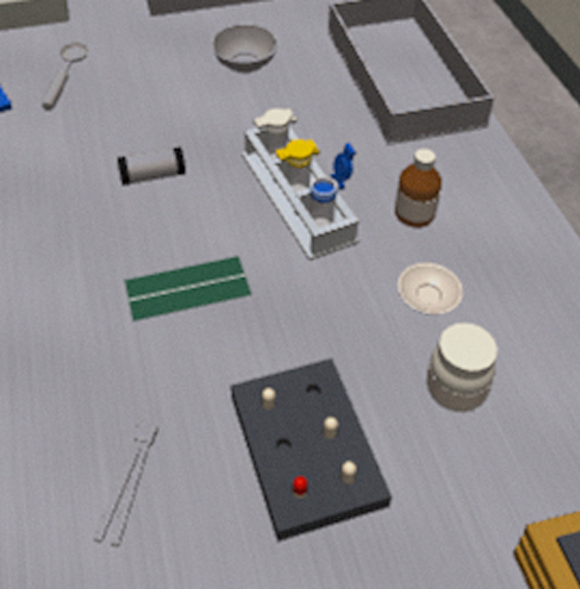

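The scene picture shows the order blue (crop 482,250), yellow (562,230) and white (640,215) along +y. The red capsule is at (105,180), the mark is centred near (430,161) and the roller near (640,135). The side picture agrees, with the red capsule at (300,485) and the blue cap thrown back at (344,165). Next I back-project these points onto known heights.

```bash
cat > h.py <<'E'
from station import ctrl
import numpy as np,cv2
def ray(c,u,v,z):
    R=np.array(c["R"]);t=np.array(c["t"]);C=-R.T@t
    d=R.T@np.array([(u-c["cx"])/c["fx"],(v-c["cy"])/c["fy"],1]);return C+d*(z-C[2])/d[2]
def proj(c,X):
    p=np.array(c["R"])@X+c["t"];return c["fx"]*p[0]/p[2]+c["cx"],c["fy"]*p[1]/p[2]+c["cy"]
E
python3 - <<'E'
from h import *
cs,cd=ctrl.calibration("scene"),ctrl.calibration("side")
S=lambda u,v,z:np.round(ray(cs,u/3+80,v/3+130,z),4)
D=lambda u,v,z:np.round(ray(cd,u/2.15+130,v/2.15+110,z),4)
print("red",S(105,180,.040),D(300,484,.040))
print("yel",S(562,231,.094),D(299,152,.094))
print("yel lip",S(555,207,.094),D(282,155,.094))
print("whi",S(643,217,.094),D(275,120,.094))
print("whi lip",S(633,197,.094),D(258,122,.094))
print("blue mouth",D(323,186,.088))
print("rack top corners S",S(428,257,.048),S(672,220,.048),S(690,272,.048),S(438,318,.048))
print("mark",[ (S(*p,0)[:2].tolist(),D(*q,0)[:2].tolist()) for p,q in [((399,111),(125,281)),((462,109),(133,319)),((463,211),(250,294)),((397,214),(240,258))]])
print("plate",[(S(*p,.024)[:2].tolist(),D(*q,.024)[:2].tolist()) for p,q in [((82,163),(280,530)),((260,159),(232,387)),((252,263),(332,361)),((57,260),(388,494))]])
im=cv2.imread("pics/side0.png")
print("roller ends",D(124,166,.02),D(179,161,.02),S(635,103,.02),S(643,160,.02))
print("caps",S(217,175,.04),S(94,218,.04),S(152,215,.04))
E
```

```text
red [ 0.5166 -0.3377  0.04  ] [ 0.513  -0.3413  0.04  ]
yel [0.6359 0.0778 0.094 ] [0.6276 0.0682 0.094 ]
yel lip [0.6086 0.0735 0.094 ] [0.6046 0.0681 0.094 ]
whi [0.6213 0.1468 0.094 ] [0.6136 0.1378 0.094 ]
whi lip [0.598  0.1409 0.094 ] [0.5902 0.1394 0.094 ]
blue mouth [0.6416 0.0062 0.088 ]
rack top corners S [ 0.6227 -0.0351  0.048 ] [0.5831 0.1818 0.048 ] [0.6436 0.1892 0.048 ] [ 0.6886 -0.0252  0.048 ]
mark [([0.3792, -0.0738], [0.3785, -0.012]), ([0.377, -0.0075], [0.3801, -0.0729]), ([0.5242, -0.0061], [0.5272, -0.0707]), ([0.5271, -0.0691], [0.5284, -0.0108])]
plate [([0.4772, -0.3728], [0.4839, -0.374]), ([0.4743, -0.2027], [0.4736, -0.2087]), ([0.6064, -0.192], [0.5908, -0.2035]), ([0.5998, -0.3641], [0.5981, -0.3654])]
roller ends [0.4044 0.1771 0.02  ] [0.4816 0.1682 0.02  ] [0.3927 0.1723 0.02  ] [0.4773 0.1708 0.02  ]
caps [ 0.5117 -0.2352  0.04  ] [ 0.5646 -0.3362  0.04  ] [ 0.5618 -0.2852  0.04  ]
```

```bash
cat >> h.py <<'E'
from scipy.spatial.transform import Rotation as Ro
def go(X,yaw=None):
    "shift in tool mm and turn to bring TCP to world X with tool y at angle yaw (deg)"
    o=ctrl.get_obs();R=Ro.from_rotvec(o["tool_rot"]).as_matrix()
    s=R.T@(np.array(X)-o["tool_pos"])*1000
    a=np.degrees(np.arctan2(R[1,1],R[0,1]));tr=0
    if yaw is not None: tr=-np.radians((yaw-a+90)%180-90)
    print("t %.2f"%o["t"],"pos",np.round(o["tool_pos"],4),"ang %.1f"%a,"F",np.round(o["contact_force"],1),"open %.4f"%o["opening"],"SHIFT",np.round(s,1),"TURN %.3f"%tr)
E
python3 -c "
from h import *
go([.575,.058,.2],101)"
```

```text
t 1.30 pos [0.1822 0.5978 0.2313] ang 73.1 F [ 0.7 -0.7  0.2] open 0.0854 SHIFT [-533.1 -401.9   31.3] TURN -0.488
```

```bash
python3 -m creep '[[0,-533,-402,31,-0.488],[120,-533,-402,31,-0.488],[120,-533,-402,31,-0.488],[120,-533,-402,31,-0.488],[120,-533,-402,31,-0.488],[120,-533,-402,31,-0.488],[120,-533,-402,31,-0.488],[120,-533,-402,31,-0.488],[120,-533,-402,31,-0.488],[120,-533,-402,31,-0.488],[120,-533,-402,31,-0.488],[120,-533,-402,31,-0.488]]' 30; python3 -c "
from h import *
go([.575,.058,.2],101)"
```

```text
t: 2.3
tool_pos: [0.4729, 0.1977, 0.2088]
tool_rot: [-0.301, 3.126, 0.0]
contact_force: [-0.2, 0.1, 0.0]
opening: 0.0449
t 2.30 pos [0.4729 0.1977 0.2088] ang 101.0 F [-0.2  0.1  0. ] open 0.0449 SHIFT [ -73.6 -156.7    8.8] TURN 0.000
```

```bash
python3 -m creep '[[120,-74,-157,9,0],[120,-74,-157,9,0],[120,-74,-157,9,0],[120,-74,-157,9,0],[120,-74,-157,9,0],[120,-74,-157,9,0]]'
python3 - <<'E'
from h import *
go([.575,.058,.2],101)
c=ctrl.calibration("wrist");im=ctrl.get_image("wrist")
cv2.imwrite("pics/w1.png",im[:,:,::-1])
print(c["fx"],np.round(-np.array(c["R"]).T@c["t"],3),np.round(c["R"],2).tolist())
for n in["cap_yellow_lip","cap_yellow","vial_yellow","vial_white"]:
    for d in ctrl.boxes_of("wrist",n)[:2]:
        l,t,w,h=d["rect"];print(n,d["rect"],round(d["conf"],2),ray(c,l+w/2,t+h/2,.094))
E
```

```text
t: 2.8
tool_pos: [0.5755, 0.0574, 0.1991]
tool_rot: [0.295, -3.127, 0.0]
contact_force: [0.2, 0.4, -0.2]
opening: 0.0452
t 2.80 pos [0.5755 0.0574 0.1991] ang 100.8 F [ 0.2  0.4 -0.2] open 0.0452 SHIFT [ 0.4  0.7 -0.9] TURN -0.004
296.97378793035836 [0.506 0.044 0.342] [[-0.19, 0.98, 0.0], [0.94, 0.18, 0.28], [0.27, 0.05, -0.96]]
cap_yellow_lip [249.3, 220.6, 40.2, 54.9] 0.84 [0.6231405  0.07680344 0.094     ]
cap_yellow [252.6, 220.6, 36.1, 56.8] 0.89 [0.62386323 0.07811782 0.094     ]
vial_yellow [252.5, 217.5, 35.7, 58.8] 0.58 [0.62184643 0.0774299  0.094     ]
vial_white [312.3, 215.7, 53.0, 59.6] 0.62 [0.60878816 0.13859317 0.094     ]
vial_white [49.0, 252.1, 67.5, 50.4] 0.59 [ 0.6857883  -0.09041187  0.094     ]
```

View pics/w1.png

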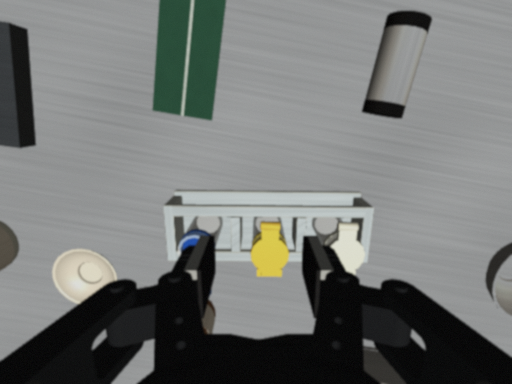

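The wrist view shows the yellow cap's disc at (269,253) and its lip bead at (271,226), with white at (347,250) and blue open at the left. The rack is square to the tool. The mark's line runs from (192,0) to (183,115), and the roller from (408,18) to (384,108).

Run:
```python
from h import *
c=ctrl.calibration("wrist")
for n,u,v,z in[("lip",271,226,.095),("disc",269,253,.094),("wdisc",347,250,.094),("wlip",347.5,228,.095),("railL",165,205,.048),("railR",373,208,.048),("markend",183.5,115.5,0),("mark top",192,0,0),("markL",154,111,0),("markR",212,119,0),("rollnear",411,13,.04),("rollend",386,115,.01)]: print(n,np.round(ray(c,u,v,z),4))
```

```text
lip [0.5998 0.0777 0.095 ]
disc [0.6267 0.0815 0.094 ]
wdisc [0.6099 0.1513 0.094 ]
wlip [0.5885 0.1454 0.095 ]
railL [ 0.6163 -0.0296  0.048 ]
railR [0.5777 0.184  0.048 ]
markend [ 0.5261 -0.0331  0.    ]
mark top [ 0.4127 -0.0386  0.    ]
markL [ 0.5277 -0.0658  0.    ]
markR [ 0.5238 -0.0014  0.    ]
rollnear [0.3956 0.1661 0.04  ]
rollend [0.4828 0.1838 0.01  ]
```

```bash
python3 -c "
from h import *
go([.599,.0765,.12],100.3)"
```

```text
t 3.05 pos [0.5738 0.0611 0.1996] ang 101.1 F [-0.   0.2 -0.2] open 0.0452 SHIFT [-27.6  10.2  79.6] TURN 0.014
```

```bash
python3 -m creep '[[120,-28,10,30,0.014],[120,-28,10,60,0.014],[120,-28,10,80,0.014],[120,-28,10,80,0.014]]'
python3 - <<'E'
from h import *
c=ctrl.calibration("wrist");im=ctrl.get_image("wrist")
cv2.imwrite("pics/w2.png",im[120:,:,::-1])
go([.599,.0765,.084],100.3)
for n in["cap_yellow_lip","cap_yellow"]:
    for d in ctrl.boxes_of("wrist",n)[:1]:
        l,t,w,h=d["rect"];print(n,d["rect"],round(d["conf"],2),ray(c,l+w/2,t,.095),ray(c,l+w/2,t+h/2,.094))
print(proj(c,np.array(ctrl.get_obs()["tool_pos"])))
E
```

```text
t: 3.38
tool_pos: [0.5959, 0.0763, 0.1137]
tool_rot: [0.282, -3.119, -0.002]
contact_force: [-1.6, 1.0, -2.1]
opening: 0.0449
t 3.43 pos [0.5975 0.0761 0.1166] ang 100.3 F [-0.3  0.3  0.4] open 0.0450 SHIFT [-1.8  0.1 32.6] TURN 0.000
cap_yellow_lip [101.3, 332.8, 53.1, 51.2] 0.26 [0.67809092 0.00501307 0.095     ] [0.69967708 0.00594333 0.094     ]
cap_yellow [227.0, 236.8, 52.1, 82.9] 0.6 [0.59710276 0.07340798 0.095     ] [0.62481359 0.07830601 0.094     ]
(np.float64(255.33827827186252), np.float64(263.9513646916655))
```

View pics/w2.png

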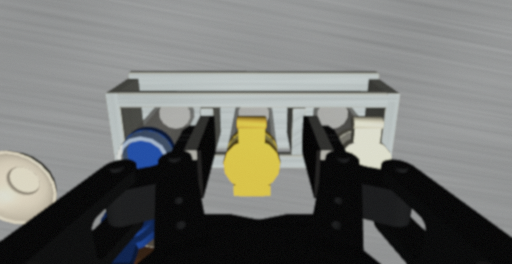

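The crop shows the yellow bead at (252,122), slightly left of the finger midline at about 257, so I correct by about -2.5 mm in tool y, then descend and pinch.

```bash
python3 -m creep '[[120,-2,-2.5,10,0],[120,-2,-2.5,24,0],[120,-2,-2.5,33,0],[120,-2,-2.5,33,0],[255,-2,-2.5,33,0],[255,-2,-2.5,33,0],[255,-2,-2.5,33,0],[255,-2,-2.5,33,0],[255,-2,-2.5,33,0],[255,-2,-2.5,33,0]]' 25; python3 -c "
from h import *
go([.5995,.0736,.084],100.3)"
```

```text
t: 4.37
tool_pos: [0.6026, 0.073, 0.0868]
tool_rot: [-0.28, 3.129, 0.001]
contact_force: [-1.7, 3.3, 0.8]
opening: 0.0166
t 4.37 pos [0.6026 0.073  0.0868] ang 100.2 F [-1.7  3.3  0.8] open 0.0166 SHIFT [2.9 1.1 2.8] TURN -0.001
```

```bash
python3 -m creep '[[255,-1,0,-10,0],[255,-4.1,0,-19.5,0],[255,-9.2,0,-28.2,0],[255,-15.9,0,-35.7,0],[255,-24,0,-41.6,0],[255,-33.2,0,-45.7,0],[255,-43,0,-47.7,0],[255,-53,0,-47.7,0],[255,-62.8,0,-45.7,0],[255,-68,0,-43.5,0],[255,-70,0,-42.5,0],[255,-70,0,-42.5,0]]'
python3 - <<'E'
from h import *
im=ctrl.get_image("side");cv2.imwrite("pics/a1.png",cv2.resize(im[130:260,200:360,::-1],None,fx=4,fy=4,interpolation=2))
E
```

```text
t: 5.37
tool_pos: [0.6745, 0.0859, 0.1318]
tool_rot: [-0.279, 3.123, 0.001]
contact_force: [-0.6, 4.9, 5.8]
opening: 0.0161
```

View pics/a1.png

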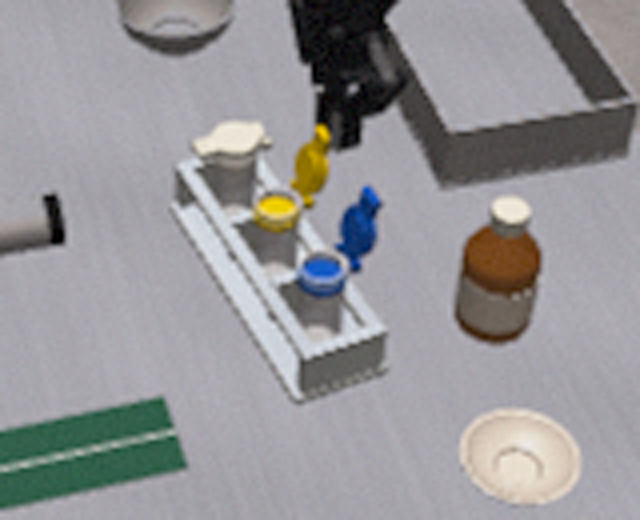

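The yellow cap is open, standing back beside the tube at (312,165), with both mouths visible. Release it, lift and head for the capsule.

```bash
python3 -m creep '[[150,0,0,0,0],[120,0,0,0,0],[120,0,0,0,0],[120,0,0,-25,0],[120,0,0,-50,0],[120,40,-40,-50,0.07]]'; python3 -c "
from h import *
go([.514,-.338,.12],92)"
```

```text
t: 5.92
tool_pos: [0.6526, 0.0536, 0.1851]
tool_rot: [-0.175, 3.125, 0.0]
contact_force: [0.3, -1.8, 2.2]
opening: 0.0453
t 5.92 pos [0.6526 0.0536 0.1851] ang 96.4 F [ 0.3 -1.8  2.2] open 0.0453 SHIFT [ 182.1 -373.7   63.1] TURN 0.077
```

```bash
python3 -m creep '[[120,182,-374,0,0.077],[120,182,-374,0,0.077],[120,182,-374,0,0.077],[120,182,-374,0,0.077],[120,182,-374,0,0.077],[120,182,-374,0,0.077],[120,182,-374,20,0.077],[120,182,-374,40,0.077],[120,182,-374,55,0.077],[120,182,-374,63,0.077],[120,182,-374,63,0.077],[120,182,-374,63,0.077]]'
python3 - <<'E'
from h import *
o=ctrl.get_obs();c=ctrl.calibration("wrist");im=ctrl.get_image("wrist")
cv2.imwrite("pics/w3.png",im[120:,:,::-1])
hsv=cv2.cvtColor(im,cv2.COLOR_RGB2HSV);m=((hsv[...,0]<8)|(hsv[...,0]>172))&(hsv[...,1]>170)&(hsv[...,2]>70)
n,L,st,ce=cv2.connectedComponentsWithStats(m.astype(np.uint8))
for i in range(1,n):
    if st[i,4]>20: print(st[i],ce[i],ray(c,*ce[i],.040))
for d in ctrl.boxes_of("wrist","capsule_red_mid")[:2]: print(d["rect"],d["conf"])
print(o["tool_pos"],ctrl.get_obs()["tool_pos"]);go([.514,-.338,.028],92)
E
```

```text
t: 6.92
tool_pos: [0.5041, -0.3423, 0.1125]
tool_rot: [0.042, -3.136, -0.004]
contact_force: [0.3, 0.8, -0.5]
opening: 0.0452
[253 206  17  21 288] [261.09027778 216.02430556] [ 0.51114353 -0.33981392  0.04      ]
[248.1, 200.2, 22.1, 25.9] 0.62
[ 0.50408142 -0.34225839  0.11252965] [ 0.50689866 -0.34050125  0.11564928]
t 7.02 pos [ 0.5069 -0.3405  0.1156] ang 91.7 F [-0.4  0.7 -0.2] open 0.0453 SHIFT [-7.2  2.2 87.6] TURN -0.005
```

View pics/w3.png

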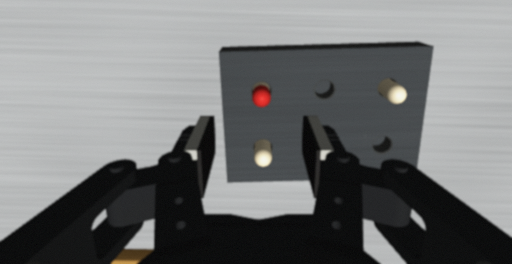

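The red capsule is at (261,96) in the crop. An ivory one sits at (262,153), one pocket farther in x, and the pocket beside it in y is empty. I descend partway and let it settle.

```bash
python3 -m creep '[[120,2,-2,30,0],[120,2,-2,60,0],[120,2,-2,65,0],[120,2,-2,65,0],[120,2,-2,65,0]]'
python3 - <<'E'
from h import *
c=ctrl.calibration("wrist");im=ctrl.get_image("wrist")
hsv=cv2.cvtColor(im,cv2.COLOR_RGB2HSV);m=((hsv[...,0]<8)|(hsv[...,0]>172))&(hsv[...,1]>170)&(hsv[...,2]>70)
n,L,st,ce=cv2.connectedComponentsWithStats(m.astype(np.uint8))
for i in range(1,n):
    if st[i,4]>20: print(st[i],ce[i],ray(c,*ce[i],.041))
go([.512,-.340,.0285],92)
E
```

```text
t: 7.43
tool_pos: [0.5064, -0.3422, 0.0524]
tool_rot: [-0.052, 3.14, -0.002]
contact_force: [-0.1, -1.0, 0.4]
opening: 0.0454
[251 232  24  30 572] [262.33916084 246.78146853] [ 0.51005248 -0.33983868  0.041     ]
t 7.48 pos [ 0.5068 -0.3429  0.0534] ang 91.9 F [-0.  -0.4  0.3] open 0.0453 SHIFT [-5.2  2.7 24.9] TURN -0.002
```

```bash
python3 -m creep '[[120,-4,3,0,0],[120,-4,3,12,0],[120,-4,3,23,0],[120,-4,3,23,0],[255,-4,3,23,0],[255,-4,3,23,0],[255,-4,3,23,0],[255,-4,3,23,0],[255,-4,3,23,0],[255,-4,3,23,0]]' 25; python3 -c "
from h import *
go([.511,-.340,.13],92)"
```

```text
t: 8.32
tool_pos: [0.5092, -0.3397, 0.0283]
tool_rot: [-0.049, 3.141, -0.001]
contact_force: [0.6, -0.4, -0.8]
opening: 0.0126
t 8.32 pos [ 0.5092 -0.3397  0.0283] ang 91.8 F [ 0.6 -0.4 -0.8] open 0.0126 SHIFT [  -1.8   -0.4 -101.7] TURN -0.004
```

```bash
python3 -m creep '[[255,0,0,-20,0],[255,0,0,-50,0],[255,0,0,-90,0],[255,0,0,-130,0],[255,0,0,-150,0]]'; python3 -c "
from h import *
go([.6255,.077,.18],100.3)"
```

```text
t: 8.73
tool_pos: [0.5108, -0.341, 0.1843]
tool_rot: [-0.049, 3.135, -0.008]
contact_force: [0.6, -1.1, 1.2]
opening: 0.0126
t 8.73 pos [ 0.5108 -0.341   0.1843] ang 91.8 F [ 0.6 -1.1  1.2] open 0.0126 SHIFT [-127.6  414.3    2.8] TURN -0.149
```

```bash
python3 -m creep '[[255,-128,414,-2,-0.149],[255,-128,414,-2,-0.149],[255,-128,414,-2,-0.149],[255,-128,414,-2,-0.149],[255,-128,414,-2,-0.149],[255,-128,414,-2,-0.149],[255,-128,414,-2,-0.149],[255,-128,414,-2,-0.149],[255,-128,414,-2,-0.149],[255,-128,414,-2,-0.149],[255,-128,414,-2,-0.149],[255,-128,414,-2,-0.149]]'; python3 -c "
from h import *
go([.6255,.077,.122],100.3)"
```

```text
t: 9.73
tool_pos: [0.6245, 0.0822, 0.1801]
tool_rot: [-0.29, 3.127, 0.002]
contact_force: [0.6, -0.3, -0.1]
opening: 0.013
t 9.73 pos [0.6245 0.0822 0.1801] ang 100.6 F [ 0.6 -0.3 -0.1] open 0.0130 SHIFT [ 0.  -5.3 58.1] TURN 0.005
```

```bash
python3 -m creep '[[255,0,-3,20,0.005],[255,0,-3,40,0.005],[255,0,-3,58,0.005],[255,0,-3,58,0.005],[255,0,-3,58,0.005],[255,0,-3,58,0.005]]'
python3 - <<'E'
from h import *
go([.6255,.077,.097],100.3)
a=ctrl.get_image("wrist");b=ctrl.get_image("side");s=ctrl.get_image("scene")
f=lambda i,k:cv2.resize(i[:,:,::-1],None,fx=k,fy=k,interpolation=2)
x=f(a[200:320,190:320],3);y=f(b[140:230,230:328],4)
s=f(s[160:250,215:313],4)
o=np.zeros((360,790,3),np.uint8);o[:,:392]=s;o[:,398:790]=y
cv2.imwrite("pics/v1.png",o);cv2.imwrite("pics/v1w.png",x)
E
```

```text
t: 10.23
tool_pos: [0.6252, 0.0746, 0.1232]
tool_rot: [-0.274, 3.128, -0.0]
contact_force: [-0.5, -0.3, 0.0]
opening: 0.0124
t 10.23 pos [0.6252 0.0746 0.1232] ang 100.0 F [-0.5 -0.3  0. ] open 0.0124 SHIFT [-0.7  2.3 26.2] TURN -0.005
```

View pics/v1.png

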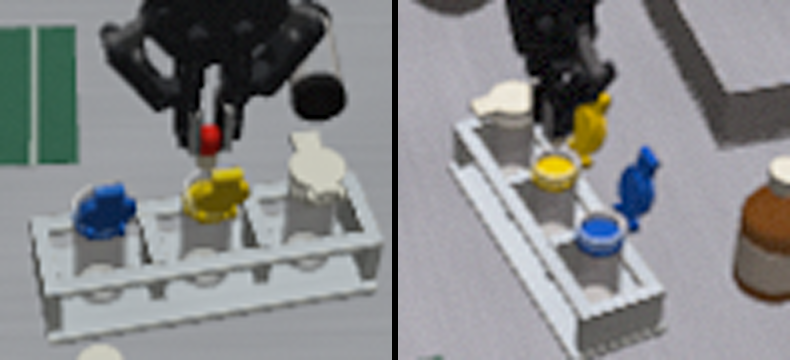

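Run:
```python
from h import *
d=ctrl.calibration("side");s=ctrl.calibration("scene")
print("mouth side",ray(d,269.5,181.5,.088),"caps side",ray(d,270,175,.108))
print("caps scene",ray(s,207/4+215,160+170/4,.107), "red scene",ray(s,209/4+215,160+138/4,.135))
print("tip proj",proj(d,np.array([.6255,.0746,.108])),proj(s,np.array([.6255,.0746,.108])),"mouth proj scene",np.array(proj(s,np.array([.628,.0776,.088])))*4-[860,640],"side",np.array(proj(d,np.array([.628,.0776,.088])))*4-[920-398,560])
```

```text
mouth side [0.62985289 0.07087338 0.088     ] caps side [0.63204464 0.07567893 0.108     ]
caps scene [0.63266437 0.0759301  0.107     ] red scene [0.63228866 0.07588796 0.135     ]
tip proj (np.float64(267.8537537099911), np.float64(175.63609714140554)) (np.float64(266.0550296977664), np.float64(200.101716423371)) mouth proj scene [207.83037448 185.03584663] side [550.86071447 160.16904377]
```

```bash
python3 -m creep '[[255,1,1,8,0],[255,1,1,16,0],[255,1,1,24,0],[255,1,1,28,0],[255,1,1,28,0]]'
python3 - <<'E'
from h import *
go([.6255,.077,.097],100.3)
b=ctrl.get_image("side");s=ctrl.get_image("scene")
f=lambda i,k:cv2.resize(i[:,:,::-1],None,fx=k,fy=k,interpolation=2)
o=np.zeros((360,790,3),np.uint8);o[:,:392]=f(s[160:250,215:313],4);o[:,398:790]=f(b[140:230,230:328],4)
cv2.imwrite("pics/v2.png",o)
E
```

```text
t: 10.8
tool_pos: [0.6221, 0.0761, 0.0916]
tool_rot: [0.275, -3.126, -0.0]
contact_force: [0.5, -0.1, -1.1]
opening: 0.0129
t 10.80 pos [0.6221 0.0761 0.0916] ang 100.0 F [ 0.5 -0.1 -1.1] open 0.0129 SHIFT [-3.5  0.3 -5.4] TURN -0.004
```

View pics/v2.png

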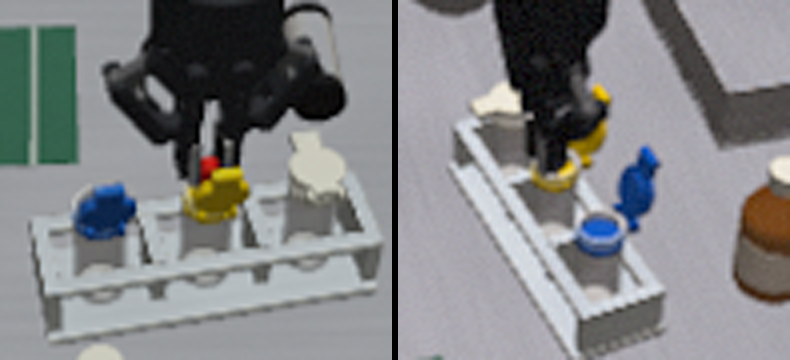

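The capsule's lower end is inside the yellow mouth with no contact force, so I release it.

```bash
python3 -m creep '[[200,0,0,-2,0],[170,0,0,-3,0],[150,0,0,-3,0],[150,0,0,-3,0],[150,0,0,-30,0],[150,0,0,-70,0],[150,40,0,-85,0],[200,60,0,-85,0],[200,60,0,-85,0]]'
python3 - <<'E'
from h import *
go([.6255,.077,.097],100.3)
b=ctrl.get_image("side");s=ctrl.get_image("scene");w=ctrl.get_image("wrist")
f=lambda i,k:cv2.resize(i[:,:,::-1],None,fx=k,fy=k,interpolation=2)
o=np.zeros((600,790,3),np.uint8);o[:360,:392]=f(s[160:250,215:313],4);o[:360,398:790]=f(b[140:230,230:328],4)
o[360:,:512]=w[120:360,:,::-1]
cv2.imwrite("pics/v3.png",o)
E
```

```text
t: 11.65
tool_pos: [0.5627, 0.0654, 0.1808]
tool_rot: [-0.274, 3.128, -0.001]
contact_force: [0.2, 0.1, -0.9]
opening: 0.0185
t 11.65 pos [0.5627 0.0654 0.1808] ang 100.0 F [ 0.2  0.1 -0.9] open 0.0185 SHIFT [-63.7   0.5  83.9] TURN -0.005
```

View pics/v3.png

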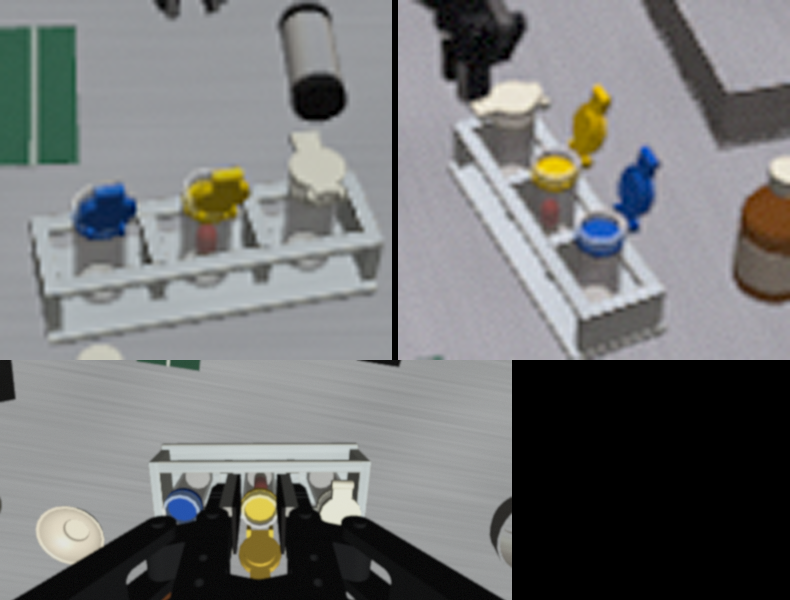

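The red capsule shows through the yellow tube at (205,238) in scene and (549,212) in side, and the cap is still back. Now I re-pinch its lip where I released it and run the arc back.

```bash
python3 -m creep '[[120,-40,0,-5,0],[120,-80,0,-5,0],[120,-113.5,0,-5,0],[120,-113.5,0,10,0],[120,-113.5,0,30,0],[120,-113.5,0,49,0],[120,-113.5,0,49,0],[120,-113.5,0,49,0],[120,-113.5,0,49,0]]'; python3 -c "
from h import *
go([.6735,.0862,.132],100.3)"
```

```text
t: 12.55
tool_pos: [0.6767, 0.0855, 0.1304]
tool_rot: [-0.275, 3.129, -0.0]
contact_force: [-0.3, -0.4, -0.1]
opening: 0.0453
t 12.55 pos [0.6767 0.0855 0.1304] ang 100.0 F [-0.3 -0.4 -0.1] open 0.0453 SHIFT [ 3.1  1.2 -1.6] TURN -0.005
```

```bash
python3 -m creep '[[255,2,1,-1,0],[255,2,1,-1,0],[255,2,1,-1,0],[255,2,1,-1,0],[255,2,1,-1,0],[255,9,1,-4.2,0],[255,19,1,-6.2,0],[255,29,1,-6.2,0],[255,38.8,1,-4.2,0],[255,48,1,-0.1,0],[255,56,1,5.8,0],[255,62.8,1,13.3,0]]' 25;python3 -m creep '[[255,5,0,9,0],[255,8,0,18.5,0],[255,9,0,28,0],[255,9,0,30,0],[255,9,0,30,0]]'; python3 -c "
from h import *
go([.6026,.073,.0868],100.3)"
```

```text
t: 13.55
tool_pos: [0.6135, 0.0752, 0.1172]
tool_rot: [-0.275, 3.128, -0.001]
contact_force: [1.2, -0.7, 3.2]
opening: 0.0152
t: 13.97
tool_pos: [0.6045, 0.0735, 0.0865]
tool_rot: [0.274, -3.127, 0.001]
contact_force: [-5.2, -0.5, 7.9]
opening: 0.0155
t 13.97 pos [0.6045 0.0735 0.0865] ang 100.0 F [-5.2 -0.5  7.9] open 0.0155 SHIFT [ 1.9 -0.2 -0.3] TURN -0.005
```

```bash
python3 -m creep '[[150,0,0,0,0],[140,0,0,0,0],[140,0,0,0,0],[140,0,0,-20,0],[255,-8,0,-32,0],[255,-8,0,-32,0],[255,-8,0,-32,0],[255,-8,0,-32,0],[255,-8,0,-26,0],[255,-8,0,-17,0],[255,-8,0,-11,0],[255,-8,0,-7,0]]' 25; python3 -c "
from h import *
go([.614,.0748,.0925],100.3)"
```

```text
t: 14.97
tool_pos: [0.612, 0.0752, 0.0933]
tool_rot: [0.275, -3.125, -0.0]
contact_force: [-11.2, -0.3, 22.9]
opening: -0.0002
t 14.97 pos [0.612  0.0752 0.0933] ang 100.0 F [-11.2  -0.3  22.9] open -0.0002 SHIFT [-1.9 -0.8  0.8] TURN -0.005
```

```bash
python3 -m creep '[[255,0,0,-20,0],[200,0,0,-60,0],[120,0,0,-95,0],[120,-20,-20,-100,0]]'; python3 -c "
from h import *
go([.6885,.0173,.131],100.3)"
```

```text
t: 15.3
tool_pos: [0.6377, 0.0613, 0.2011]
tool_rot: [-0.279, 3.12, 0.001]
contact_force: [2.2, 0.4, 1.3]
opening: 0.036
t 15.30 pos [0.6377 0.0613 0.2011] ang 100.2 F [2.2 0.4 1.3] open 0.0360 SHIFT [-41.6 -52.3  70.5] TURN -0.001
```

```bash
python3 -m creep '[[120,-41,-52,0,0],[120,-41,-52,0,0],[120,-41,-52,20,0],[120,-41,-52,42,0],[120,-41,-52,42,0],[120,-41,-52,42,0]]'
python3 - <<'E'
from h import *
go([.6885,.0173,.131],100.3)
c=ctrl.calibration("wrist");w=ctrl.get_image("wrist")
m=cv2.inRange(cv2.cvtColor(w,cv2.COLOR_RGB2HSV),(100,130,50),(130,255,255));m[:150]=0
n,L,st,ce=cv2.connectedComponentsWithStats(m)
for i in range(1,n):
    if st[i,4]>30: print(st[i],np.round(ce[i]))
print(proj(c,np.array([.6885,.0173,.135])))
cv2.imwrite("pics/w5.png",w[150:,:,::-1])
E
```

```text
t: 15.8
tool_pos: [0.684, 0.0151, 0.1485]
tool_rot: [0.274, -3.124, -0.002]
contact_force: [0.6, 0.7, 1.1]
opening: 0.0448
t 15.80 pos [0.684  0.0151 0.1485] ang 100.0 F [0.6 0.7 1.1] open 0.0448 SHIFT [-4.9  1.4 17.5] TURN -0.005
[242 150  38  23 712] [260. 159.]
[ 234  177   55   57 2223] [261. 205.]
(np.float64(260.74033902402743), np.float64(246.90510885997224))
```

View pics/w5.png

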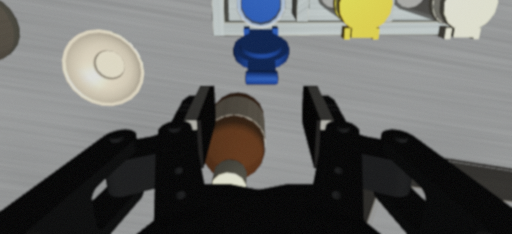

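The blue lip bead is at (262,77) in the crop, nearer the robot than I assumed. I compute it.

Run:
```python
from h import *
c=ctrl.calibration("wrist")
for z in(.130,.134,.138): print(z,ray(c,262,228,z), ray(c,262,234,z))
go([.6885,.0173,.131],100.3)
# arc positions for blue bead (axis from yellow)
A=np.array([.628,.0776])+.07*np.array([.177,-.984]);ex=np.array([.984,.177])
for th in(95,100,105,110,115,120):
    t=np.radians(th);p=np.r_[A+ex*(.02-.048*np.cos(t)),.091+.048*np.sin(t)];print(th,p,proj(c,p))
```

```text
0.13 [0.68089981 0.01662202 0.13      ] [0.68467911 0.01730395 0.13      ]
0.134 [0.67929856 0.01628212 0.134     ] [0.68298553 0.01694739 0.134     ]
0.138 [0.67769731 0.01594222 0.138     ] [0.68129195 0.01659083 0.138     ]
t 15.85 pos [0.6852 0.0152 0.1507] ang 100.0 F [-0.2 -0.4  1.1] open 0.0451 SHIFT [-3.7  1.5 19.7] TURN -0.004
95 [0.66418654 0.01300048 0.13881735] (np.float64(261.11342715310053), np.float64(205.0869871496475))
100 [0.66827175 0.01373531 0.13827077] (np.float64(261.10601636100427), np.float64(211.92691282693434))
105 [0.67229454 0.01445893 0.13736444] (np.float64(261.0925400450601), np.float64(218.2972621275714))
110 [0.6762243  0.0151658  0.13610525] (np.float64(261.0733912503983), np.float64(224.13089981975418))
115 [0.68003111 0.01585056 0.13450277] (np.float64(261.04904409650646), np.float64(229.37507423315293))
120 [0.683686   0.016508   0.13256922] (np.float64(261.02003235197725), np.float64(233.99152843688668))
```

```bash
python3 -m creep '[[120,4,1,8,0],[120,4,1,16,0],[120,4,1,22,0],[120,4,1,22,0],[255,4,1,22,0],[255,4,1,22,0],[255,4,1,22,0],[255,4,1,22,0],[255,4,1,22,0]]' 25; python3 -c "
from h import *
go([.6885,.0173,.131],100.3)"
```

```text
t: 16.6
tool_pos: [0.6819, 0.0161, 0.1302]
tool_rot: [-0.275, 3.129, 0.002]
contact_force: [-0.4, 4.5, 2.6]
opening: 0.0168
t 16.60 pos [0.6819 0.0161 0.1302] ang 100.1 F [-0.4  4.5  2.6] open 0.0168 SHIFT [-6.7  0.  -0.8] TURN -0.004
```

Pinched at 16.8 mm, the same as the yellow one. Arc it shut.

```bash
python3 -m creep '[[255,7,0,-3.2,0],[255,17,0,-5.2,0],[255,27,0,-5.2,0],[255,36.8,0,-3.2,0],[255,46,0,0.9,0],[255,54.1,0,6.8,0],[255,60.8,0,14.3,0],[255,65.9,0,23,0],[255,69,0,32.5,0],[255,70,0,42,0],[255,70,0,44,0],[255,70,0,44,0]]'; python3 -c "
from h import *
go([.615,.0041,.0868],100.3)"
```

```text
t: 17.6
tool_pos: [0.6112, 0.0034, 0.086]
tool_rot: [0.275, -3.127, -0.001]
contact_force: [-4.1, 3.7, 1.8]
opening: 0.0162
t 17.60 pos [0.6112 0.0034 0.086 ] ang 100.1 F [-4.1  3.7  1.8] open 0.0162 SHIFT [-3.9  0.  -0.9] TURN -0.004
```

```bash
python3 -m creep '[[150,0,0,0,0],[140,0,0,0,0],[140,0,0,0,0],[140,0,0,-20,0],[255,-13,0,-32,0],[255,-13,0,-32,0],[255,-13,0,-32,0],[255,-13,0,-32,0],[255,-13,0,-26,0],[255,-13,0,-17,0],[255,-13,0,-11,0],[255,-13,0,-5,0]]' 25; python3 -c "
from h import *
go([.615,.0041,.0868],100.3)"
```

```text
t: 18.6
tool_pos: [0.6245, 0.0052, 0.0926]
tool_rot: [0.275, -3.125, -0.0]
contact_force: [-20.7, 0.6, 41.4]
opening: -0.0004
t 18.60 pos [0.6245 0.0052 0.0926] ang 100.1 F [-20.7   0.6  41.4] open -0.0004 SHIFT [9.5 0.5 5.9] TURN -0.004
```

```bash
python3 -m creep '[[255,0,0,-20,0],[255,0,0,-55,0],[200,0,0,-95,0],[100,20,0,-110,0]]'; python3 -c "
from h import *
go([.437,.172,.20],90)"
```

```text
t: 18.93
tool_pos: [0.6094, 0.0018, 0.2058]
tool_rot: [-0.275, 3.121, -0.002]
contact_force: [0.6, -0.1, 1.8]
opening: 0.0232
t 18.93 pos [0.6094 0.0018 0.2058] ang 100.1 F [ 0.6 -0.1  1.8] open 0.0232 SHIFT [140.  197.7   4.3] TURN 0.176
```

```bash
python3 -m creep '[[60,140,198,4,0.176],[60,140,198,4,0.176],[40,140,198,4,0.176],[40,140,198,4,0.176],[40,140,198,4,0.176],[40,140,198,4,0.176],[40,140,198,4,0.176],[40,140,198,4,0.176],[40,140,198,4,0.176],[40,140,198,4,0.176]]' 20
python3 - <<'E'
from h import *
go([.437,.172,.20],90)
c=ctrl.calibration("wrist");w=ctrl.get_image("wrist")
m=ctrl.outline_of("wrist","roller");print([(d["rect"],d["conf"]) for d in m])
if m:
    print(cv2.minAreaRect(cv2.findNonZero(m[0]["mask"].astype(np.uint8))))
    l,t,ww,h=m[0]["rect"];print(ray(c,l+ww/2,t+h/2,.03))
for d in ctrl.boxes_of("wrist","mark"):print(d["rect"],d["conf"])
v=np.zeros((600,800,3),np.uint8);v[:384,:512]=w[:,:,::-1]
s=ctrl.get_image("scene")[160:240,225:325,::-1];v[384:584,:250]=cv2.resize(s,(250,200));
b=ctrl.get_image("side")[140:240,230:330,::-1];v[:280,516:796]=cv2.resize(b,(280,280))
cv2.imwrite("pics/w6.png",v)
E
```

```text
t: 19.77
tool_pos: [0.434, 0.1718, 0.1962]
tool_rot: [-0.003, -3.141, 0.001]
contact_force: [0.0, -0.9, -0.1]
opening: 0.0719
t 19.77 pos [0.434  0.1718 0.1962] ang 89.9 F [ 0.  -0.9 -0.1] open 0.0719 SHIFT [-3.   0.2 -3.8] TURN -0.002
[([237.7, 141.8, 39.1, 84.4], 0.96), ([87.7, 360.3, 36.1, 22.3], 0.5)]
((256.5, 185.0), (88.0, 37.0), 90.0)
[0.4391473  0.17050093 0.03      ]
[39.6, 123.6, 77.2, 124.9] 0.81
```

View pics/w6.png

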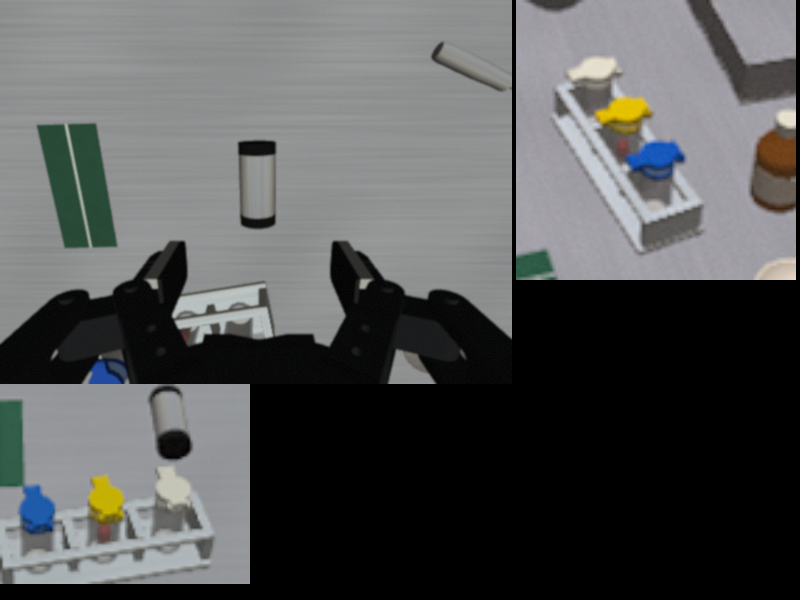

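All three caps look flat, and the red capsule shows in the yellow tube. The roller is at (257,184), square to the tool. The mark's corners are at about (38,125), (97,123), (116,246) and (66,248).

Run:
```python
from h import *
c=ctrl.calibration("wrist")
P=np.array([ray(c,u,v,0)[:2] for u,v in[(38,125),(97,123.5),(116.5,246),(66,247.5)]]);print(np.round(P,4),P.mean(0))
for u,v in[(257,142),(257,227)]:print(ray(c,u,v,.02),ray(c,u,v,.04))
go([.437,.1705,.06],90)
```

```text
[[ 0.3785 -0.0733]
 [ 0.377  -0.0074]
 [ 0.5261 -0.0059]
 [ 0.528  -0.0695]] [ 0.45238666 -0.03901795]
[0.39573202 0.17047365 0.02      ] [0.39367279 0.17056664 0.04      ]
[0.49282951 0.17011653 0.02      ] [0.48469069 0.17023189 0.04      ]
t 20.02 pos [0.434  0.1719 0.1965] ang 89.9 F [-0.3 -0.4 -0.2] open 0.0719 SHIFT [ -3.   -1.4 136.5] TURN -0.002
```

```bash
python3 -m creep '[[40,-5,-1.5,40,0],[40,-5,-1.5,80,0],[40,-5,-1.5,110,0],[40,-5,-1.5,135,0],[40,-5,-1.5,155,0],[40,-5,-1.5,170,0],[40,-5,-1.5,180,0],[40,-5,-1.5,186,0],[40,-5,-1.5,189,0],[40,-5,-1.5,189,0],[40,-5,-1.5,189,0]]' 20; python3 -c "
from h import *
go([.4395,.1705,.007],90)"
```

```text
t: 20.93
tool_pos: [0.4393, 0.1711, 0.0086]
tool_rot: [0.001, 3.14, 0.001]
contact_force: [1.5, 0.3, 0.4]
opening: 0.0719
t 20.93 pos [0.4393 0.1711 0.0086] ang 89.9 F [1.5 0.3 0.4] open 0.0719 SHIFT [-0.2 -0.6  1.6] TURN -0.001
```

```bash
python3 -m creep '[[60,0,0,1,0],[75,0,0,1,0],[85,0,0,1,0],[95,0,0,1,0],[105,0,0,1,0],[112,0,0,1,0],[118,0,0,1,0],[122,0,0,1,0],[124,0,0,1,0],[124,0,0,1,0],[124,0,0,1,0]]' 20
python3 - <<'E'
from h import *
go([.4395,-.039,.008],90)
c=ctrl.calibration("wrist");w=ctrl.get_image("wrist")
print([(d["rect"],d["conf"]) for d in ctrl.boxes_of("wrist","roller")])
s=ctrl.calibration("side");ctrl.get_image("side")
print([(d["rect"],d["conf"]) for d in ctrl.boxes_of("side","roller")])
E
```

```text
t: 21.85
tool_pos: [0.4385, 0.1709, 0.0067]
tool_rot: [-0.001, -3.142, 0.0]
contact_force: [-0.1, -0.1, -0.4]
opening: 0.0441
t 21.85 pos [0.4385 0.1709 0.0067] ang 90.0 F [-0.1 -0.1 -0.4] open 0.0441 SHIFT [  -1.2 -209.9   -1.3] TURN -0.001
[([209.2, 167.9, 95.9, 170.3], 0.69)]
[([183.8, 178.9, 34.6, 13.4], 0.84)]
```

```bash
python3 -m creep '[[124,-1,-1,0,0],[124,-1,-4,0,0],[124,-1,-9,0,0],[124,-1,-16,0,0],[124,-1,-25,0,0],[124,-1,-36,0,0],[124,-1,-48,0,0],[124,-1,-60,0,0],[124,-1,-72,0,0],[124,-1,-84,0,0],[124,-1,-96,0,0],[124,-1,-108,0,0]]'; python3 -m creep '[[124,0,-12,0,0],[124,0,-24,0,0],[124,0,-36,0,0],[124,0,-48,0,0],[124,0,-59,0,0],[124,0,-69,0,0],[124,0,-78,0,0],[124,0,-86,0,0],[124,0,-92,0,0],[124,0,-97,0,0],[124,0,-100,0,0],[124,0,-102,0,0]]'; python3 -c "
from h import *
go([.4395,-.039,.008],90)"
```

```text
t: 23.05
tool_pos: [0.439, 0.0613, 0.0066]
tool_rot: [-0.002, -3.141, 0.001]
contact_force: [-0.2, 0.1, 0.1]
opening: 0.0436
t: 24.05
tool_pos: [0.4393, -0.0393, 0.0066]
tool_rot: [-0.001, -3.141, -0.0]
contact_force: [-0.1, -0.6, -0.3]
opening: 0.0441
t 24.05 pos [ 0.4393 -0.0393  0.0066] ang 89.9 F [-0.1 -0.6 -0.3] open 0.0441 SHIFT [-0.2  0.3 -1.4] TURN -0.001
```

```bash
python3 -m creep '[[124,0,0,0,0],[126,0,0,0,0],[128,0,0,0,0],[130,0,0,0,0],[132,0,0,0,0],[134,0,0,0,0],[136,0,0,0,0],[138,0,0,0,0],[138,0,0,0,0],[138,0,0,0,0],[138,0,0,0,0],[138,0,0,0,0]]' 20; python3 -m creep '[[134,0,0,0,0],[130,0,0,0,0],[126,0,0,0,0],[122,0,0,0,0],[122,0,0,0,0],[116,0,0,0,0],[106,0,0,0,0],[90,0,0,0,0],[70,0,0,0,0],[50,0,0,0,0],[40,0,0,0,0],[40,0,0,0,0]]'
python3 - <<'E'
from h import *
for i in range(2):
    c=ctrl.calibration("wrist");w=ctrl.get_image("wrist")
    for d in ctrl.boxes_of("wrist","roller")[:1]:
        l,t,ww,h=d["rect"];print(d["rect"],ray(c,l+ww/2,t+10,.035))
E
```

```text
t: 25.05
tool_pos: [0.4394, -0.039, 0.0068]
tool_rot: [-0.001, -3.142, -0.0]
contact_force: [-0.6, 0.1, 1.7]
opening: 0.0394
t: 26.05
tool_pos: [0.4393, -0.039, 0.0067]
tool_rot: [-0.001, -3.142, 0.0]
contact_force: [-0.6, -0.0, 0.6]
opening: 0.0721
[211.1, 169.8, 96.4, 167.6] [ 0.3947455  -0.03870289  0.035     ]
[209.7, 171.7, 96.4, 165.5] [ 0.39551085 -0.03925642  0.035     ]
```

The roller is at rest at y ≈ -0.039. Raise straight up and check.

```bash
python3 -m creep '[[40,0,0,-5,0],[40,0,0,-15,0],[40,0,0,-35,0],[40,0,0,-65,0],[40,0,0,-105,0],[40,0,0,-145,0],[40,20,0,-180,0],[40,20,0,-200,0],[40,20,0,-210,0],[40,20,0,-210,0],[40,20,0,-210,0],[40,20,0,-210,0]]'
python3 - <<'E'
from h import *
c=ctrl.calibration("wrist");w=ctrl.get_image("wrist");o=ctrl.get_obs();print(o["t"],o["tool_pos"])
for d in ctrl.outline_of("wrist","roller")[:1]:
    r=cv2.minAreaRect(cv2.findNonZero(d["mask"].astype(np.uint8)));print(d["rect"],r);l,t,ww,h=d["rect"];print(ray(c,l+ww/2,t+h/2,.03))
for d in ctrl.boxes_of("wrist","mark")[:1]:
    l,t,ww,h=d["rect"];print(d["rect"],ray(c,l,t,0),ray(c,l+ww,t+h,0))
v=np.zeros((600,800,3),np.uint8);v[:384,:512]=w[:,:,::-1]
s=ctrl.get_image("scene")[150:250,80:325,::-1];v[384:584,:490]=cv2.resize(s,(490,200),interpolation=2)
b=ctrl.get_image("side")[140:380,180:330,::-1];v[:456,515:800]=cv2.resize(b,(285,456),interpolation=2)
cv2.imwrite("pics/w7.png",v)
E
```

```text
t: 27.25
tool_pos: [0.4184, -0.0387, 0.2144]
tool_rot: [-0.001, -3.138, -0.002]
contact_force: [-0.1, 0.2, 0.5]
opening: 0.0724
27.3 [ 0.41829527 -0.0387234   0.21412144]
[238.2, 154.7, 42.0, 82.0] ((258.0, 195.5), (81.0, 34.0), 90.0)
[ 0.44129819 -0.03764138  0.03      ]
[229.1, 137.0, 54.8, 117.7] [ 0.3774838  -0.07317275  0.        ] [ 5.31385679e-01 -4.74163502e-03 -5.55111512e-17]
```

View pics/w7.png

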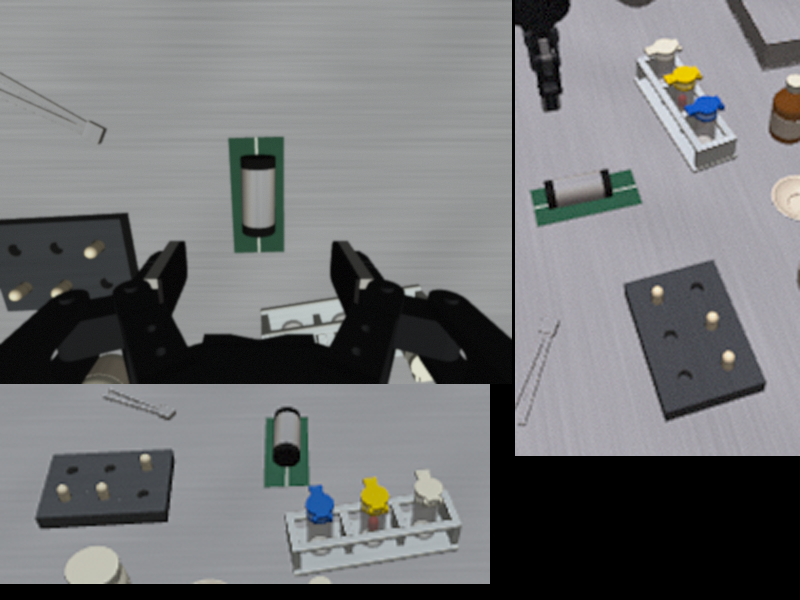

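The roller lies centred on the mark at (258,195). All three caps are flat, the red capsule is in the yellow vial, and the ivory capsules are in their original pockets. I hand it in.

```bash
python3 -c "
from station import ctrl
print(ctrl.finish_job(),ctrl.get_obs()['t'])"
```

```text
the job is handed in; nothing more can be done
the job is handed in; nothing more can be done
```

The job is done and handed in, with the arm stopped at about 27 s of the 72 s allowed. `finish_job` gives no verdict, so everything below rests on my own checks.

- **Yellow vial:** I pinched the lip and arced the cap open, dropped the red-topped capsule in, then arced the cap shut and pressed it down. The fingertips stopped at a height of 93 mm, matching a shut cap (94 mm). The capsule shows through the tube in the last pictures.
- **Blue cap:** I closed it the same way. The fingertips pressed it with about 41 N vertically, stopping at 92.6 mm. The limits on body contact (40 N) and wrist force (120 N) should not be affected, since only the fingers touched it.
- **Roller:** I rolled it along the table loosely caged between the fingers and let go once it was still.
    - The last picture puts its centre at about (0.441, -0.038), against a mark centre of (0.452, -0.039).
    - That leaves roughly 18 mm to spare lengthwise and 12 mm across.
- **Left alone:** In the last pictures the white cap is still shut. The three ivory capsules, and those bystanders in view, look unmoved.

No final check failed. The one disagreement was that the side camera put the yellow vial's mouth a few millimetres off from the pinch measurement, but the capsule went in without any contact force.

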